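Ready the bakery scale for weighing into the bowl

TASK

The bowl is on the bench scale and the dough is about to be weighed into it: get the scale ready by tapping the round power key, then the square unit key right beside it, then the long tare key. Tap lightly with a fingertip, one key at a time, letting each spring back up, and do not press the other square key (hold). Leave the scale, the bowl and the things around it where they stand, with nothing picked up.

Things in the scene. Friction and masses are not known exactly. Their poses are not given: they have to be found in the camera images.
- scale: white bench scale, 300 mm deep (x), 250 mm wide (y), 3.5 kg, on four feet; origin: centre of its underside; x to its back, y to its left facing its keys. Front: key panel sloping up to the back by 0.12 rad, a grey-green display, then, nearer the edge, four white keys in a row. Over 25 N on it is heavy-handed. Behind it the steel pan, 200 by 240 mm, top 72 mm up, from 50 mm in front of the origin
- power_top (a point): round power key, 26 mm across, leftmost, 86 mm left of the scale's middle line; point: middle of its top face, moving with the key; z square to the panel, outwards. All keys stand in one row about 128 mm in front of the scale's origin, tops about 60 mm above the counter, 8 mm proud of the panel
- unit_top (a point): square unit key, 24 mm, second from the left, 40 mm left of the middle line, next to the power key; point: middle of its top face, moving with the key; z square to the panel, outwards. All keys stand in one row about 128 mm in front of the scale's origin, tops about 60 mm above the counter, 8 mm proud of the panel
- hold_top (a point): square hold key, 24 mm, third from the left, 6 mm right of the middle line; not to be pressed; point: middle of its top face, moving with the key; z square to the panel, outwards. All keys stand in one row about 128 mm in front of the scale's origin, tops about 60 mm above the counter, 8 mm proud of the panel
- tare_top (a point): long tare key, a bar 24 mm deep and 52 mm wide, rightmost, 66 mm right of the middle line; point: middle of its top face, moving with the key; z square to the panel, outwards. All keys stand in one row about 128 mm in front of the scale's origin, tops about 60 mm above the counter, 8 mm proud of the panel
- power (a joint): how far the power key is pressed (m): 0 up, 0.006 right down; 6 mm of travel along its own axis (square to the panel), light spring: 1 N starts it, 1 N more for each mm, about 7 N has it right down; a slow press lets one stop before the end of the travel; it springs back when let go; it registers once it is held more than 2.5 mm down for a tenth of a second
- unit (a joint): how far the unit key is pressed (m): 0 up, 0.006 right down; 6 mm of travel along its own axis (square to the panel), light spring: 1 N starts it, 1 N more for each mm, about 7 N has it right down; a slow press lets one stop before the end of the travel; it springs back when let go; it registers once it is held more than 2.5 mm down for a tenth of a second
- hold (a joint): how far the hold key is pressed (m): 0 up, 0.006 right down; 6 mm of travel along its own axis (square to the panel), light spring: 1 N starts it, 1 N more for each mm, about 7 N has it right down; a slow press lets one stop before the end of the travel; it springs back when let go
- tare (a joint): how far the tare key is pressed (m): 0 up, 0.006 right down; 6 mm of travel along its own axis (square to the panel), light spring: 1 N starts it, 1 N more for each mm, about 7 N has it right down; a slow press lets one stop before the end of the travel; it springs back when let go; it registers once it is held more than 2.5 mm down for a tenth of a second
- bowl: steel mixing bowl, 160 mm across the rim, 60 mm high, loose on the weighing pan (rim 132 mm above the counter); origin: centre of its underside
- bottle: yellow squeeze bottle with a pointed nozzle, 54 mm across, 160 mm high, standing beside the scale; origin: centre of its underside
- jar: whitish translucent jar with a red screw lid, 76 mm across, 110 mm high, standing beside the scale; origin: centre of its underside
- tub: white lidded tub, 93 by 118 mm, 70 mm high, standing beside the scale; origin: centre of its underside
- spatula: spatula with a wooden handle, 250 mm long and 20 mm high with a steel blade 65 mm wide, lying beside the scale along its own x axis; origin: on the counter under its middle
Mind the look-alikes: they are no part of the job. Of the things that look like the bowl, the largest one is meant.

How it is judged:
On the way, in this order (a step that is already met when the one before it is completed fails the run):
1. a fingertip presses the power key, and no other key, more than 2.5 mm down for 0.1 s (value of joint power above 0.0025 m and contact force between scale and the fingers above 0.3 N and value of joint each of unit, hold, tare below 0.001 m), for 0.1 s.
2. a fingertip presses the unit key, and no other key, more than 2.5 mm down for 0.1 s (value of joint unit above 0.0025 m and contact force between scale and the fingers above 0.3 N and value of joint each of power, hold, tare below 0.001 m), for 0.1 s.
3. a fingertip presses the tare key, and no other key, more than 2.5 mm down for 0.1 s (value of joint tare above 0.0025 m and contact force between scale and the fingers above 0.3 N and value of joint each of power, unit, hold below 0.001 m), for 0.1 s.
At the end, for the whole second after the job is handed in: After power, unit and tare were tapped in that order: all four keys are up again (within 1 mm), the scale is within 12 mm of where it stood, the bowl still stands on the pan, upright and at rest within 20 mm of where it was, and bottle, jar, tub and spatula are within 20 mm of their places (value of joint each of power, unit, hold, tare below 0.001 m and distance of scale from where it was at the start of the episode below 0.012 m and distance of each of bowl, bottle, jar, tub, spatula from where it was at the start of the episode below 0.02 m and z of bowl in the frame of scale above 0.066 m and angle between bowl's own z axis and vertical below 0.1 rad and linear speed of bowl below 0.02 m/s); the robot touches nothing.
It fails at once if the hold key is pressed, or two keys at once (more than 1.5 mm) (value of joint hold above 0.0015 m or value of joint each of power, unit above 0.0015 m or value of joint each of unit, tare above 0.0015 m or value of joint each of power, tare above 0.0015 m).
It fails at once if the scale is pressed harder than a light tap (25 N, fingers or arm) (contact force between scale and the fingers above 25 N or contact force between scale and the arm above 25 N).
It fails at once if the scale is shifted or lifted (12 mm) (not (distance of scale from where it was at the start of the episode below 0.012 m)).
It fails at once if the bowl is shifted, lifted or tipped (20 mm, 0.25 rad) (not (distance of bowl from where it was at the start of the episode below 0.02 m) or angle between bowl's own z axis and vertical above 0.25 rad).
It fails at once if a thing beside the scale is shifted, lifted or carried (20 mm) (not (distance of bottle from where it was at the start of the episode below 0.02 m) or not (distance of jar from where it was at the start of the episode below 0.02 m) or not (distance of tub from where it was at the start of the episode below 0.02 m) or not (distance of spatula from where it was at the start of the episode below 0.02 m)).
It also fails if it takes over 42 s, if anything falls off the work surface, if the arm or the gripper's body presses on something with over 40 N, if the wrist force passes 120 N, or if a joint passes its speed limit or range.

ROBOT

A 6-joint arm with a two-finger parallel gripper is mounted at the origin on the work surface. World frame = base frame: x ahead of the robot, y to its left, z up, the work surface at z = 0. Lengths are in m, angles in rad, forces in N, time in s.
With the tool pointing down it reaches from about 0.425 to 0.95 m from the base axis. Payload 3.5 kg.
Tool frame: the origin (TCP) lies on the centre line of the jaws, within the pads' length; the fingertips stand 22 mm ahead of it and the grasp point (between the pads) lies 3 mm ahead of it (ctrl.tcp_to_tips is the distance from the TCP to the fingertips, in m); z points along the fingers, y is the direction in which the jaws open and shut (so a half turn about z gives the same grasp; the last joint's range is limited). The gripper opens to 85 mm and grips with 20 to 120 N. Pads are 22 mm wide; open, the fingers measure 114 mm over their backs; the gripper's body (76 mm by 85 mm) begins 54 mm behind the grasp point. The pads swing forward as they close: fully open they stand 13 mm farther back than shut.
Start: joints at [0.996, 0.286, 1.577, -0, 1.279, -0.15], TCP at [0.278, 0.615, 0.253] pointing down, gripper open.
Joint ranges: [-2.77, 2.77], [-0.9, 2.22], [0.21, 2.48], [-1.53, 4.67], [0.24, 2.81], [-2.84, 2.84]. Speed limits (rad/s): [2.79, 2.79, 3.14, 3.14, 3.14, 3.14].

INTERFACE

Orientations are given as [roll, pitch, yaw] about the fixed x, y, z axes, in that order (R = Rz(yaw) Ry(pitch) Rx(roll)).
In Python, from station import monitor, optics, job_done, ctrl gives the robot as it stands.
- The arm moves only by the shell command python3 -m inch 'ROWS' [OPENING] [FORCE]. ROWS is a JSON object of lists of equal length, an entry for each row: "travel": the shift along the tool's x, y, z in cm, a list of three; "angular": the turn, a rotation vector about the tool's x, y, z in units of 5 degrees (1.0 is 5 degrees), a list of three. A call has 1 to 5 rows; each row shifts and turns the commanded pose from where the row before left it, along the tool's axes as they then stand; what a row does not reach is not made up. A row lasts 1/10 s, in which the tool goes at most 50 mm and 8.59 degrees, less where a joint would pass 70% of its speed; a pose out of reach is approached as far as the arm can. A call with a gripper value outside its range is refused whole. OPENING is the opening, from 0 (shut) to 1 (fully open), set as the call begins (- or left out, the last holds). The fingers move at their own pace and stop on an object; FORCE is the grip in N (left out, the last holds). Time passes only in rows, so rows that do not move let the fingers close. It gives the time, the measured TCP pose, the force and the opening at its end, in the units of the state.
- monitor.sense(): the state, without advancing time (a new reading comes with each control period).
- optics.get_image(name): name is "scene" or "top" or "wrist"; returns a dict with "frame" (420x560x3 uint8, blue, green, red), "range_z" (420x560 float32, m along the optical axis (not along the pixel's ray), 0 where there is no reading), "fx", "fy", "cx", "cy" (pixels), "eye" and "attitude" of the camera in the world. Camera axes: x right, y down, z forward; pixel columns grow to the right and rows downward; lengths in m; the calibration is good to about 2 mm. A picture is of the moment at which its call begins.
- job_done(): hands the job in, once; it reports no verdict.
The state is a dict: "time_s": time; "joints": joint angles; "dq": joint speeds; "tau": joint torques, N m; "eef_pos": TCP position; "tcp_rot": TCP orientation; "wrist_force": force on the tool from outside, world axes, zero at the start; "wrist_torque": the same for the moment, N m; "gripper_width": finger opening in m.
Only numpy, scipy, OpenCV 4.12 (cv2) and the standard library are available. Lean on these libraries where they do the work, as an engineer would, in place of code of your own. Each camera call takes 0.05 s, during which the arm holds its last target. There are 200 camera calls.

## Working session

There is one attempt and no reset: what is moved stays moved. The work goes in short steps, Python scripts to look and compute and a shell command to move; the robot and the scene stay as the last step left them, time stands still between calls to the robot, and variables do not carry over. Pictures are saved under pics/ and viewed, about 8 in all and at most 12, crops included, and the job is handed in when it is done.

```bash
mkdir -p pics
cat > h.py <<'E'
import numpy as np,cv2
from station import monitor,optics,ctrl
def shot(n,f=None):
    d=optics.get_image(n)
    if f: cv2.imwrite('pics/'+f,d['frame'])
    return d
E
python3 - <<'E'
from h import *
s=monitor.sense();print(s,ctrl.tcp_to_tips)
a=[]
for n in('scene','top'):
    d=shot(n,n+'.png');np.savez(n+'.npz',**d);print(n,d['fx'],d['cx'],d['cy'],d['eye'],d['attitude'])
E
```

```text
{'time_s': 0.0, 'joints': array([ 9.95980895e-01,  2.87215728e-01,  1.57819760e+00,  5.30923947e-06,
        1.27859832e+00, -1.50000989e-01]), 'dq': array([ 1.84433603e-03, -2.45131672e-05,  1.68826359e-03,  1.23503325e-04,
       -1.07801752e-03, -1.06422854e-03]), 'tau': array([-5.36138778e-04, -4.05968571e+01, -2.92634815e+01, -1.47239180e-04,
        5.83403205e-03,  4.99805338e-06]), 'eef_pos': array([0.27783788, 0.61449477, 0.25190259]), 'tcp_rot': array([-3.13920158e+00, -3.66515966e-04,  2.71677624e+00]), 'wrist_force': array([-1.05023964, -0.97167638,  0.03848343]), 'wrist_torque': array([ 0.00090593, -0.02835564, -0.02684122]), 'gripper_width': 0.08559953075762078} 0.022
scene 422.9359817427619 281.8718930474074 208.0094134387126 [0.95206508 0.60199483 0.79744553] [-2.42986699 -0.0140617   2.56164789]
top 409.38587026172655 280.8355047895167 209.26572914465493 [0.53473653 0.07085099 0.994258  ] [-3.06811468 -0.02625906 -1.57343574]
```

View pics/top.png

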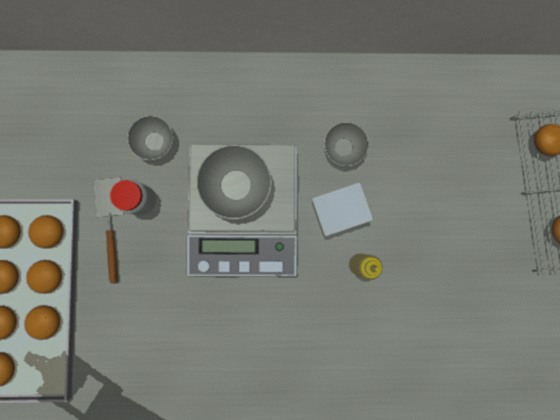

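View pics/scene.png

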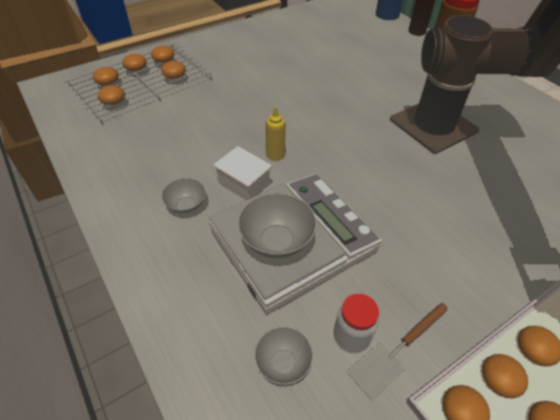

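The top view shows the scale's keys in a row near (204,267) power, (224,267) unit, (244,267) hold and (271,267) tare, with the scale facing the robot. The bowl is at (235,183). In the scene view, the round key is at (364,230) and the long one at (323,187).

```bash
cat >> h.py <<'E'
from scipy.spatial.transform import Rotation as R
def ray(d,u,v,z):
    r=R.from_euler('xyz',d['attitude']).apply([(u-d['cx'])/d['fx'],(v-d['cy'])/d['fy'],1]);e=np.array(d['eye'])
    return e+r*(z-e[2])/r[2]
def keys(d,box,z=.06,th=150,amin=40,amax=3000):
    x0,y0,x1,y1=box;g=cv2.cvtColor(d['frame'],6)[y0:y1,x0:x1]
    n,l,st,c=cv2.connectedComponentsWithStats((g>th).astype('uint8'),connectivity=4)
    o=[]
    for i in range(1,n):
        if amin<st[i,4]<amax:
            u,v=c[i]+[x0,y0];o.append(ray(d,u,v,z));print(np.round([u,v],1),st[i],o[-1].round(4), d['range_z'][int(v),int(u)].round(4))
    return o
E
python3 - <<'E'
from h import *
t=dict(np.load('top.npz'));s=dict(np.load('scene.npz'))
for th in(150,180,200): print(th);keys(t,(190,259,296,275),th=th)
for th in(150,180,200): print(th);keys(s,(290,172,375,242),th=th)
E
```

```text
150
[203.  265.9] [ 8  2 11 11 85] [0.4756 0.222  0.06  ] 0.9238
[223.5 266.5] [29  3 10 10 99] [0.4741 0.1759 0.06  ] 0.9233
[244.  266.5] [50  3  9 10 90] [0.4738 0.1298 0.06  ] 0.9265
[270.5 266.5] [ 70   3  22  10 218] [0.4736 0.0699 0.06  ] 0.9242
180
200
150
[323.4 187.2] [ 25   8  18  15 133] [0.4741 0.0739 0.06  ] 1.0203
[338.6 202.6] [43 27 12  8 66] [0.474  0.1328 0.06  ] 0.9907
[350.6 215.7] [55 40 12  9 70] [0.4756 0.1789 0.06  ] 0.9632
[327.1 228.7] [26 44 24 26 51] [0.5436 0.1801 0.06  ] 0.9351
[363.8 229.2] [69 53 10  9 68] [0.4758 0.2249 0.06  ] 0.9381
180
[323.2 186.8] [27 10 13 11 58] [0.4738 0.0726 0.06  ] 1.0224
200
```

```bash
python3 -m inch '{"travel":[[0,0,0],[0,0,0],[0,0,0],[0,0,0],[0,0,0]],"angular":[[0,0,-1.22],[0,0,-1.22],[0,0,-1.22],[0,0,-1.21],[0,0,0]]}' 0 20; python3 -m inch '{"travel":[[-2,-4,0],[-2,-4,0],[-2,-4,0],[-2,-4,0],[-2,-4,0]],"angular":[[0,0,0],[0,0,0],[0,0,0],[0,0,0],[0,0,0]]}';  python3 -m inch '{"travel":[[-2,-4,0],[-2,-4,0],[-2,-4,0],[-2,-4,0],[0,0,0]],"angular":[[0,0,0],[0,0,0],[0,0,0],[0,0,0],[0,0,0]]}'
```

```text
time_s: 0.6
eef_pos: [0.278, 0.6147, 0.2525]
tcp_rot: [-3.14, -0.001, -3.142]
wrist_force: [-0.3, 0.3, -0.2]
gripper_width: 0.0125
time_s: 1.1
eef_pos: [0.3785, 0.4133, 0.253]
tcp_rot: [-3.141, -0.0, 3.14]
wrist_force: [0.9, -0.3, 0.3]
gripper_width: -0.0003
time_s: 1.6
eef_pos: [0.4601, 0.2511, 0.2532]
tcp_rot: [-3.14, 0.001, 3.133]
wrist_force: [0.4, 0.5, 0.2]
gripper_width: -0.0001
```

Now at z 0.253: shift +1.55 cm in world x, −2.8 cm in y, and descend to about 0.13 (tips ~5 cm above the key), then look.

```bash
python3 -m inch '{"travel":[[-0.8,-1.4,2],[-0.75,-1.4,3],[0,0,3],[0,0,3],[0,0,0]],"angular":[[0,0,0],[0,0,0],[0,0,0],[0,0,0],[0,0,0]]}'
python3 - <<'E'
from h import *
print(monitor.sense()['eef_pos'])
a=shot('scene')
w=shot('wrist'); print(w['eye'],w['attitude'])
np.savez('s2.npz',**a);np.savez('w2.npz',**w)
c=cv2.resize(a['frame'][120:300,270:450],(600,600),interpolation=2)
cv2.imwrite('pics/m2.png',cv2.resize(np.hstack([c,cv2.resize(w['frame'],(800,600))]),(800,343)))
E
```

```text
time_s: 2.1
eef_pos: [0.47, 0.2267, 0.1384]
tcp_rot: [-3.139, -0.01, 3.14]
wrist_force: [0.2, -0.2, -0.4]
gripper_width: -0.0004
[0.47003132 0.22669428 0.13844006]
[0.38711003 0.22671378 0.26238778] [2.81381543e+00 7.88763295e-04 1.57092181e+00]
```

View pics/m2.png

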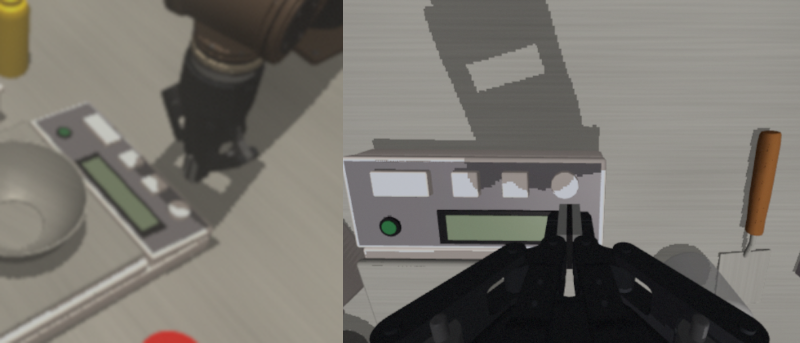

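The wrist view shows the fingertip just beyond the round power key, which is at about (272,226) in the full frame. The unit key is at (210,225), hold at (149,225) and tare at (70,223). The arm's shadow cuts across the row. Next I'll measure the keys from this near view.

Run:
```python
from h import *
w=dict(np.load('w2.npz'))
g=cv2.cvtColor(w['frame'],6);print(g[226,255:320:3],g[212:240:2,272])
for th in (125,135,145): print(th);keys(w,(25,202,312,243),th=th,amin=300,amax=4000)
print(monitor.sense()['eef_pos'])
```

```text
[114 144 143 144 144 144 145 168 192 193 191 157 137 137 138 138 138 138
 140 140 154 191] [148 145 147 144 146 145 145 144 169 192 192 192 192 192]
125
[ 69. 225.] [   7    8   74   31 2160] [0.4725 0.0705 0.06  ] 0.2175
[148.4 226.1] [107   8  35  32 971] [0.4734 0.1299 0.06  ] 0.2184
[210.  226.9] [169  10  33  31 957] [0.4741 0.1761 0.06  ] 0.2189
[277.3 229.5] [ 203   10   84   31 1882] [0.4762 0.2266 0.06  ] 0.2188
135
[ 69. 225.] [   8    8   73   31 2144] [0.4725 0.0705 0.06  ] 0.2175
[148.3 226.2] [107   9  34  31 942] [0.4735 0.1298 0.06  ] 0.2184
[209.7 226.8] [169  10  33  30 911] [0.4739 0.1759 0.06  ] 0.2189
[284.1 227.3] [ 231   10   56   31 1454] [0.4743 0.2318 0.06  ] 0.2197
145
[ 68.8 225.2] [   8    8   73   31 2103] [0.4727 0.0703 0.06  ] 0.2194
[146.8 227.2] [107   9  34  31 792] [0.4743 0.1286 0.06  ] 0.2187
[275.5 232. ] [232  14  32  27 459] [0.4782 0.2253 0.06  ] 0.2199
[208.4 233.1] [170  20  32  20 489] [0.4792 0.1745 0.06  ] 0.2196
[0.47333609 0.2275722  0.14331233]
```

```bash
python3 -m inch '{"travel":[[-0.08,-0.49,1.8],[0,0,1.8],[0,0,1.8],[0,0,0],[0,0,0]],"angular":[[0,0,0],[0,0,0],[0,0,0],[0,0,0],[0,0,0]]}'; python3 -m inch '{"travel":[[0,0,0],[0,0,0],[0,0,0]],"angular":[[0,0,0],[0,0,0],[0,0,0]]}'
python3 - <<'E'
from h import *
w=shot('wrist'); s=shot('scene')
c=cv2.resize(s['frame'][150:280,290:420],(600,600),interpolation=2)
cv2.imwrite('pics/m3.png',cv2.resize(np.hstack([c,cv2.resize(w['frame'],(800,600))]),(800,343)))
E
```

```text
time_s: 2.7
eef_pos: [0.4756, 0.2228, 0.0912]
tcp_rot: [3.141, 0.003, -3.141]
wrist_force: [0.2, -0.6, -0.7]
gripper_width: 0.0002
time_s: 3.0
eef_pos: [0.4751, 0.2224, 0.0904]
tcp_rot: [3.141, 0.002, -3.141]
wrist_force: [0.6, -0.1, -0.1]
gripper_width: -0.0002
```

View pics/m3.png

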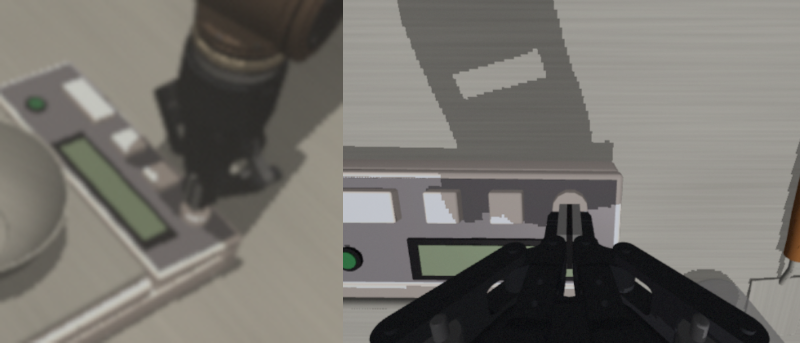

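The closed tip sits over the round key, centred sideways at about (569,205) in the wrist panel. I'll press slowly and watch the force.

```bash
python3 -m inch '{"travel":[[0,0,0.2],[0,0,0.2],[0,0,0.2],[0,0,0.1],[0,0,0]],"angular":[[0,0,0],[0,0,0],[0,0,0],[0,0,0],[0,0,0]]}'; for i in 1 2; do python3 -c "
from h import *
s=monitor.sense();print(s['eef_pos'],s['wrist_force'])"; done; python3 -m inch '{"travel":[[0,0,0.1],[0,0,0.1],[0,0,0],[0,0,0]],"angular":[[0,0,0],[0,0,0],[0,0,0],[0,0,0]]}'
```

```text
time_s: 3.6
eef_pos: [0.4745, 0.2221, 0.0823]
tcp_rot: [-3.141, -0.0, -3.141]
wrist_force: [-0.3, -0.1, 1.1]
gripper_width: -0.0001
[0.47453985 0.22210926 0.08228411] [-0.31438612 -0.14598513  1.09522119]
[0.47453985 0.22210926 0.08228411] [-0.31438612 -0.14598513  1.09522119]
time_s: 4.0
eef_pos: [0.4747, 0.2221, 0.0806]
tcp_rot: [-3.142, 0.0, -3.141]
wrist_force: [-0.9, -1.2, 3.0]
gripper_width: 0.0005
```

```bash
python3 -m inch '{"travel":[[0,0,0.1],[0,0,0.1],[0,0,0],[0,0,0]],"angular":[[0,0,0],[0,0,0],[0,0,0],[0,0,0]]}'; python3 -m inch '{"travel":[[0,0,0.05],[0,0,0],[0,0,0]],"angular":[[0,0,0],[0,0,0],[0,0,0]]}'
```

```text
time_s: 4.4
eef_pos: [0.4749, 0.2221, 0.0787]
tcp_rot: [-3.142, 0.001, -3.141]
wrist_force: [-1.1, -1.5, 5.2]
gripper_width: 0.0002
time_s: 4.7
eef_pos: [0.475, 0.2222, 0.0783]
tcp_rot: [3.142, 0.001, -3.141]
wrist_force: [-0.9, -1.7, 6.2]
gripper_width: 0.0002
```

About 6 N, so the key was roughly 4.5–5 mm down for over 0.3 s. I'll lift and move on to the unit key (−46 mm in y).

```bash
python3 -m inch '{"travel":[[0,0,-0.7],[0,0,-1.0],[0,0,-0.6],[0,0,0],[0,0,0]],"angular":[[0,0,0],[0,0,0],[0,0,0],[0,0,0],[0,0,0]]}'; python3 -m inch '{"travel":[[0,-1.5,0],[0,-1.6,0],[0,-1.5,0],[0,0,0],[0,0,0]],"angular":[[0,0,0],[0,0,0],[0,0,0],[0,0,0],[0,0,0]]}'; python3 -m inch '{"travel":[[0,0,0.6],[0,0,0.6],[0,0,0],[0,0,0],[0,0,0]],"angular":[[0,0,0],[0,0,0],[0,0,0],[0,0,0],[0,0,0]]}'
python3 - <<'E'
from h import *
w=shot('wrist'); s=shot('scene')
c=cv2.resize(s['frame'][150:280,290:420],(600,600),interpolation=2)
cv2.imwrite('pics/m4.png',cv2.resize(np.hstack([c,cv2.resize(w['frame'],(800,600))]),(800,343)))
E
```

```text
time_s: 5.2
eef_pos: [0.4744, 0.2222, 0.1008]
tcp_rot: [3.142, 0.0, -3.141]
wrist_force: [-0.5, -0.1, 0.6]
gripper_width: -0.0003
time_s: 5.7
eef_pos: [0.4745, 0.1756, 0.1007]
tcp_rot: [3.141, -0.0, 3.14]
wrist_force: [-0.1, 1.6, -0.3]
gripper_width: -0.0002
time_s: 6.2
eef_pos: [0.4746, 0.1764, 0.0888]
tcp_rot: [-3.142, -0.0, -3.141]
wrist_force: [0.2, 0.2, -0.4]
gripper_width: 0.0004
```

View pics/m4.png

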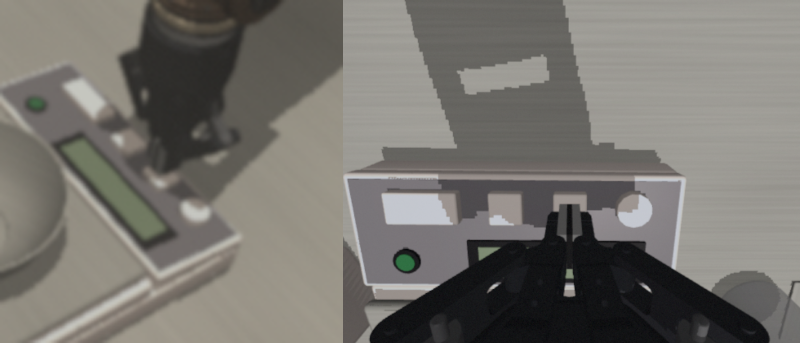

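The tip is centred over the unit key at about (570,205) in the wrist panel. The power key is up again at (634,209).

```bash
python3 -m inch '{"travel":[[0,0,0.2],[0,0,0.2],[0,0,0.2],[0,0,0.2],[0,0,0]],"angular":[[0,0,0],[0,0,0],[0,0,0],[0,0,0],[0,0,0]]}';  python3 -m inch '{"travel":[[0,0,0.1],[0,0,0.1],[0,0,0],[0,0,0],[0,0,0]],"angular":[[0,0,0],[0,0,0],[0,0,0],[0,0,0],[0,0,0]]}'
```

```text
time_s: 6.8
eef_pos: [0.4748, 0.1761, 0.081]
tcp_rot: [3.142, 0.0, -3.141]
wrist_force: [-0.2, 0.0, 2.5]
gripper_width: 0.0001
time_s: 7.3
eef_pos: [0.475, 0.1762, 0.0792]
tcp_rot: [3.142, 0.001, -3.141]
wrist_force: [0.3, -1.0, 4.6]
gripper_width: -0.0
```

```bash
python3 -m inch '{"travel":[[0,0,0.1],[0,0,0],[0,0,0],[0,0,0]],"angular":[[0,0,0],[0,0,0],[0,0,0],[0,0,0]]}'
```

```text
time_s: 7.7
eef_pos: [0.4751, 0.1762, 0.0783]
tcp_rot: [3.142, 0.001, -3.141]
wrist_force: [0.6, -1.1, 5.9]
gripper_width: 0.0001
```

About 5.9 N again, so the unit key is down 4–5 mm. Lift and go to tare (−106 mm), passing over hold with about 2 cm of clearance.

```bash
python3 -m inch '{"travel":[[0,0,-0.7],[0,0,-1.2],[0,0,-0.9],[0,0,0],[0,0,0]],"angular":[[0,0,0],[0,0,0],[0,0,0],[0,0,0],[0,0,0]]}'; python3 -m inch '{"travel":[[0.1,-2.6,0],[0,-2.7,0],[0,-2.7,0],[0,-2.6,0],[0,0,0]],"angular":[[0,0,0],[0,0,0],[0,0,0],[0,0,0],[0,0,0]]}'; python3 -m inch '{"travel":[[0,0,0],[0,0,0.8],[0,0,1.0],[0,0,0],[0,0,0]],"angular":[[0,0,0],[0,0,0],[0,0,0],[0,0,0],[0,0,0]]}'
python3 - <<'E'
from h import *
w=shot('wrist'); s=shot('scene')
c=cv2.resize(s['frame'][150:280,290:420],(600,600),interpolation=2)
cv2.imwrite('pics/m5.png',cv2.resize(np.hstack([c,cv2.resize(w['frame'],(800,600))]),(800,343)))
E
```

```text
time_s: 8.2
eef_pos: [0.4744, 0.1762, 0.106]
tcp_rot: [3.142, 0.0, -3.141]
wrist_force: [0.7, 0.2, -0.3]
gripper_width: -0.0001
time_s: 8.7
eef_pos: [0.4732, 0.0682, 0.1053]
tcp_rot: [-3.141, -0.001, 3.139]
wrist_force: [-0.9, -0.2, 0.2]
gripper_width: 0.0001
time_s: 9.2
eef_pos: [0.4729, 0.0707, 0.0869]
tcp_rot: [3.141, -0.002, -3.14]
wrist_force: [0.7, 0.3, -0.1]
gripper_width: 0.0
```

View pics/m5.png

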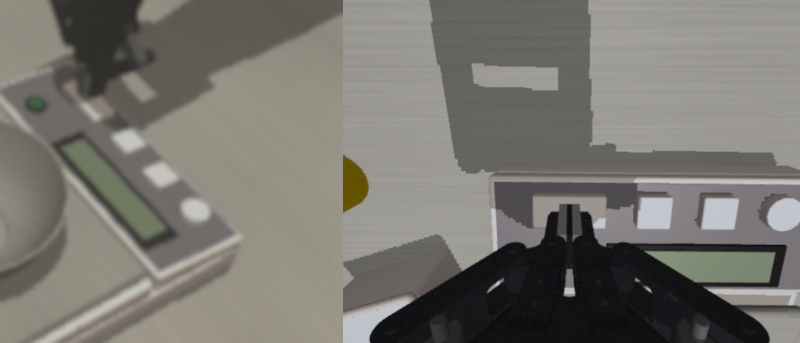

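The tip is centred over the tare bar, which spans (533–606, 210) in the wrist panel. The other keys are up.

```bash
python3 -m inch '{"travel":[[0,0,0.2],[0,0,0.2],[0,0,0.2],[0,0,0],[0,0,0]],"angular":[[0,0,0],[0,0,0],[0,0,0],[0,0,0],[0,0,0]]}';  python3 -m inch '{"travel":[[0,0,0.1],[0,0,0.1],[0,0,0],[0,0,0]],"angular":[[0,0,0],[0,0,0],[0,0,0],[0,0,0]]}'
```

```text
time_s: 9.8
eef_pos: [0.4739, 0.0702, 0.0822]
tcp_rot: [3.142, 0.001, -3.141]
wrist_force: [0.3, -0.1, 1.3]
gripper_width: 0.0001
time_s: 10.2
eef_pos: [0.4741, 0.0701, 0.0802]
tcp_rot: [-3.142, 0.001, -3.141]
wrist_force: [0.6, 1.0, 3.2]
gripper_width: 0.0003
```

```bash
python3 -m inch '{"travel":[[0,0,0.1],[0,0,0.1],[0,0,0],[0,0,0],[0,0,0]],"angular":[[0,0,0],[0,0,0],[0,0,0],[0,0,0],[0,0,0]]}'
```

```text
time_s: 10.7
eef_pos: [0.4743, 0.0701, 0.0784]
tcp_rot: [-3.142, 0.002, -3.142]
wrist_force: [0.1, -0.4, 5.3]
gripper_width: 0.0002
```

```bash
python3 -m inch '{"travel":[[0,0,-0.7],[0,0,-2],[0,0,-3],[0,0,-3],[0,0,-3]],"angular":[[0,0,0],[0,0,0],[0,0,0],[0,0,0],[0,0,0]]}'; python3 -m inch '{"travel":[[0,0,0],[0,0,0],[0,0,0],[0,0,0],[0,0,0]],"angular":[[0,0,0],[0,0,0],[0,0,0],[0,0,0],[0,0,0]]}'
python3 - <<'E'
from h import *
s=shot('scene','end.png')
a=np.load('scene.npz')['frame']
d=cv2.absdiff(a,s['frame'])[150:400,150:420].max(2)
print('changed px',(d>40).sum())
keys(s,(290,172,375,242),amin=30)
print(monitor.sense()['wrist_force'])
E
```

```text
time_s: 11.2
eef_pos: [0.4721, 0.0701, 0.1947]
tcp_rot: [-3.142, -0.004, -3.141]
wrist_force: [1.0, -0.1, 0.8]
gripper_width: 0.0001
time_s: 11.7
eef_pos: [0.4727, 0.0702, 0.1934]
tcp_rot: [3.141, -0.003, -3.141]
wrist_force: [-0.2, 0.6, -0.1]
gripper_width: -0.0001
changed px 1983
[323.3 187.8] [ 24   9  19  14 125] [0.4754 0.0753 0.06  ] 1.0172
[338.4 202.8] [43 27 12  9 72] [0.4748 0.133  0.06  ] 0.9899
[351.  215.6] [55 39 13 10 80] [0.4747 0.1792 0.06  ] 0.9634
[326.5 228.2] [25 43 25 27 65] [0.5439 0.1781 0.06  ] 0.9375
[363.9 229. ] [69 53 11  9 79] [0.4752 0.2248 0.06  ] 0.9384
[-0.33135602  0.25408188  0.2781552 ]
```

View pics/end.png

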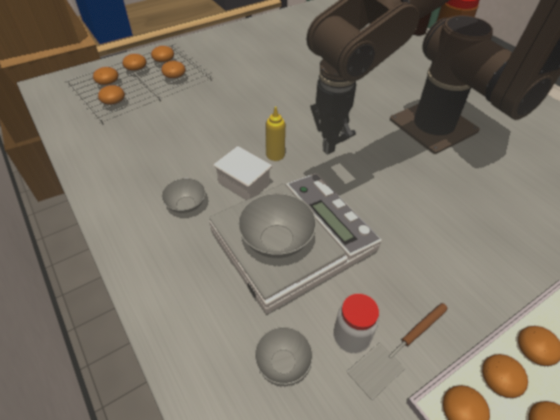

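The arm is clear. The scale, the bowl at (277,228), bottle, jar, tub and spatula are where they were, and all four keys sit at their starting pixels. Handing in.

```bash
python3 -c "
from station import job_done
print(job_done())"
```

```text
the job is handed in; nothing more can be done
None
```

I tapped power, unit and tare in that order with the closed fingertips and handed the job in. The arm was lifted clear about 11.7 s into the 42 s limit. No verdict came back, so success isn't confirmed.

- **Presses:** the wrist force read about 6.2 N on power, 5.9 N on unit and 5.3 N on tare. By the spring rate that puts each key about 4–5 mm down, held for at least 0.3 s. Key travel was not measured directly.
- **Hold key:** I only passed over it, with about 2 cm of clearance.
- **Final picture:** all four keys show within 1 px of their starting positions. The scale, bowl, bottle, jar, tub and spatula look unmoved by eye, and the wrist force was back near zero.
- **Checks that disagreed:**
  - The top and scene views differed by about 3 mm in y on the keys, so I went with the top and wrist views.
  - The before/after image comparison showed 1983 changed pixels. I put this down to the arm and its shadow, but did not check it further.

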